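# Press down three tappet plungers in order

### The arm

A 6-joint arm with a two-finger parallel gripper is mounted at the origin on the work surface. World frame = base frame: x ahead of the robot, y to its left, z up, the work surface at z = 0. Lengths are in m, angles in rad, forces in N, time in s.
With the tool pointing down it reaches from about 0.225 to 0.875 m from the base axis. Payload 3.4 kg.
Tool frame: the origin (TCP) lies at the very end of the fingers, on their centre line; the grasp point (between the pads) lies 19 mm behind it; z points along the fingers, y is the direction in which the jaws open and shut (so a half turn about z gives the same grasp; the last joint's range is limited). The gripper opens to 85 mm and grips with 20 to 120 N. Pads are 22 mm wide; open, the fingers measure 114 mm over their backs; the gripper's body (76 mm by 85 mm) begins 54 mm behind the grasp point. The pads swing forward as they close: fully open they stand 13 mm farther back than shut.
Start: joints at [-0.121, 0.276, 1.505, -0, 1.361, -0.121], TCP at [0.575, -0, 0.231] pointing down, gripper open.
Joint ranges: [-2.89, 2.89], [-0.75, 2.08], [0.22, 2.7], [-1.18, 4.32], [0.11, 2.71], [-2.7, 2.7]. Speed limits (rad/s): [2.57, 2.57, 3.14, 3.14, 3.14, 3.14].

### API

Orientations are given as a unit quaternion [x, y, z, w].
In Python, from workcell import arm gives the robot as it stands.
- The arm moves only by the tool drive_tool, never from a script. Its argument "motion" is a list of rows, each an object with "slide": the shift along the tool's x, y, z in mm, a list of three; "spin": the turn about the tool's z in degrees; "jaw": the finger opening in mm, from 0 to 85.4. A call has exactly 8 rows; each row shifts and turns the commanded pose from where the row before left it, along the tool's axes as they then stand; what a row does not reach is not made up. A row lasts 1/10 s, in which the tool goes at most 50 mm and 8.59 degrees, less where a joint would pass 70% of its speed; a pose out of reach is approached as far as the arm can. A call with a gripper value outside its range is refused whole. The fingers move at their own pace and stop on an object; the grip force is fixed at half the most. Time passes only in rows, so rows that do not move let the fingers close, or fill a call up. It gives the time, the measured TCP pose, the force and the opening at its end, in the units of the state.
- arm.sense(): the state, without advancing time (a new reading comes with each control period).
- arm.camera(name): name is "scene" or "side" or "wrist"; returns a dict with "frame" (384x512x3 uint8, red, green, blue), "mtx" (3x3 intrinsics, pixels), "pose" (4x4, takes a point from camera to world coordinates). Camera axes: x right, y up, looking along -z (the intrinsics and any distortion apply to the point x, -y, -z); pixel columns grow to the right and rows downward; lengths in m; the calibration is good to about 2 mm. The wrist camera is an equidistant fisheye: a pixel r from the principal point sees the ray r / f radians off the axis. A picture is of the moment at which its call begins. There is no depth.
- arm.finish_job(): hands the job in, once; it reports no verdict.
The state is a dict: "clock": time; "joint_positions": joint angles; "dq": joint speeds; "effort": joint torques, N m; "position": TCP position; "tool_rot": TCP orientation; "wrist_force": force on the tool from outside, world axes, zero at the start; "torque": the same for the moment, N m; "finger_gap": finger opening in m.
Only numpy, scipy, OpenCV 4.12 (cv2) and the standard library are available. Lean on these libraries where they do the work, as an engineer would, in place of code of your own. Each camera call takes 0.05 s, during which the arm holds its last target.

### The job

Get the three tappets standing in the wells of the wooden board ready for fitting: press their plungers down with a light push on top, first the flat-topped one, then the one with the roller, and last the one with the small ball-shaped end, each down to its stop or nearly so. Go gently, without ramming them, and leave the tappets in their wells: do not lift or shift them. Leave the valve, the spring and the red cup beside them where they are.

Things in the scene. Friction and masses are not known exactly. Their poses are not given: they have to be found in the camera images.
- flat_top (a point): centre of the top of the flat tappet's plunger: a plain flat steel disc 28 mm across, which stands 20 mm above the tappet's body when fully up (42 mm above the board, 77 mm above the bench). The point moves down with the plunger; z up
- flat_plunger (a joint): plunger travel of the flat tappet in m: 0 is fully up, 0.012 is its stop, fully down; it starts between 0 and 0.002. It slides straight down under a vertical push of about 3 to 5 N and stays wherever it is left (no spring return). At 0.012 it reaches its stop; pushed on past that, its top gives up to 6 mm more on a stiff inner spring (from 5.5 N, 2 N for each mm, then hard) and comes back up when let go
- flat_tappet: body of the flat tappet: a steel cylinder 34 mm across and 34 mm tall, standing loose in a 12 mm deep well of the board with 1.5 mm clearance all round, so 22 mm of it shows; about 190 g with its plunger. The body's origin is the centre of its underside, z up, about 23 mm above the bench. It is not to be lifted or pushed away
- roller_top (a point): top of the roller tappet's plunger, midway along the roller: a small steel roller lying level between two cheeks, roller 20 mm in diameter and 16 mm long, 26 mm over the lower cheeks, whose highest line stands 32 mm above the tappet's body when fully up (89 mm above the bench). The point moves down with the plunger; z up
- roller_plunger (a joint): plunger travel of the roller tappet in m: 0 is fully up, 0.012 is its stop, fully down; it starts between 0 and 0.002. It slides straight down under a vertical push of about 3 to 5 N and stays wherever it is left (no spring return). At 0.012 it reaches its stop; pushed on past that, its top gives up to 6 mm more on a stiff inner spring (from 5.5 N, 2 N for each mm, then hard) and comes back up when let go
- roller_tappet: body of the roller tappet: a steel cylinder 34 mm across and 34 mm tall, standing loose in a 12 mm deep well of the board with 1.5 mm clearance all round, so 22 mm of it shows; about 190 g with its plunger. The body's origin is the centre of its underside, z up, about 23 mm above the bench. It is not to be lifted or pushed away
- ball_top (a point): top of the ball tappet's plunger: a thin upright pin 14 mm across with a round, ball-shaped end, which stands 22 mm above the tappet's body when fully up (79 mm above the bench). The point moves down with the plunger; z up
- ball_plunger (a joint): plunger travel of the ball tappet in m: 0 is fully up, 0.012 is its stop, fully down; it starts between 0 and 0.002. It slides straight down under a vertical push of about 3 to 5 N and stays wherever it is left (no spring return). At 0.012 it reaches its stop; pushed on past that, its top gives up to 6 mm more on a stiff inner spring (from 5.5 N, 2 N for each mm, then hard) and comes back up when let go
- ball_tappet: body of the ball tappet: a steel cylinder 34 mm across and 34 mm tall, standing loose in a 12 mm deep well of the board with 1.5 mm clearance all round, so 22 mm of it shows; about 190 g with its plunger. The body's origin is the centre of its underside, z up, about 23 mm above the bench. It is not to be lifted or pushed away
- board: fixed wooden board, 210 x 310 mm and 35 mm thick, lying on the steel bench; origin at the centre of its underside, z up. Its three wells lie in a row along its y axis at x = -35 mm, 90 mm apart, the middle one at y = 0; which tappet stands in which well varies. The bystanders stand in a loose row at about x = +60 mm
- valve: bystander: loose engine valve standing on its head on the board, head 36 mm across, thin 7 mm stem pointing up, 95 mm tall (130 mm above the bench); origin at the centre of its underside
- valve_spring: bystander: loose coil spring with a dark tapered retainer cap that has a small dark hole in its middle, standing on the board, 29 mm across, 44 mm tall; origin at the centre of its underside
- red_cup: bystander: small loose red plastic cup on the board, 50 mm across, 28 mm tall; origin at the centre of its underside
There are look-alikes about, which are no part of the job. What is shaped like the ball_tappet but blue is not meant.

How it is judged:
On the way, in this order (a step that is already met when the one before it is completed fails the run):
1. the flat tappet's plunger is pressed down, the other two still up (value of joint flat_plunger above 0.008 m and value of joint each of roller_plunger, ball_plunger below 0.005 m), for 0.1 s.
2. then the roller tappet's plunger is pressed down, the ball one still up (value of joint each of flat_plunger, roller_plunger above 0.008 m and value of joint ball_plunger below 0.005 m), for 0.1 s.
3. last, the ball tappet's plunger is pressed down (value of joint each of flat_plunger, roller_plunger, ball_plunger above 0.008 m), for 0.1 s.
At the end, for the whole second after the job is handed in: All plungers at least 8 of their 12 mm down, pressed in the order flat, roller, ball, never with over 30 N; tappets at rest, upright (0.15 rad), within 8 mm of their start; valve, spring and cup upright (0.3 rad) and within 20 mm of theirs (all of step 3 and distance of each of flat_tappet, roller_tappet, ball_tappet from where it was at the start of the episode below 0.008 m and angle between each of flat_tappet, roller_tappet, ball_tappet's own z axis and vertical below 0.15 rad and linear speed of each of flat_tappet, roller_tappet, ball_tappet below 0.02 m/s and distance of each of valve, valve_spring, red_cup from where it was at the start of the episode below 0.02 m and angle between each of valve, valve_spring, red_cup's own z axis and vertical below 0.3 rad); the robot touches nothing.
It fails at once if the roller plunger is pressed (5 mm or more) before the flat one is down (8 mm) (value of joint roller_plunger above 0.005 m and value of joint flat_plunger below 0.008 m).
It fails at once if the ball plunger is pressed (5 mm or more) before the roller one is down (8 mm) (value of joint ball_plunger above 0.005 m and value of joint roller_plunger below 0.008 m).
It fails at once if a tappet is pressed or knocked with more than 30 N (contact force between any of the fingers, the arm and flat_tappet above 30 N or contact force between any of the fingers, the arm and roller_tappet above 30 N or contact force between any of the fingers, the arm and ball_tappet above 30 N).
It fails at once if a tappet is lifted or shifted from its place by more than 8 mm (distance of any of flat_tappet, roller_tappet, ball_tappet from where it was at the start of the episode above 0.008 m).
It fails at once if the valve, the spring or the red cup is moved by more than 20 mm or tipped over (distance of any of valve, valve_spring, red_cup from where it was at the start of the episode above 0.02 m or angle between any of valve, valve_spring, red_cup's own z axis and vertical above 0.3 rad).
It also fails if it takes over 51 s, if anything falls off the work surface, if the arm or the gripper's body presses on something with over 40 N, if the wrist force passes 120 N, or if a joint passes its speed limit or range.

## Working session

There is one attempt and no reset: what is moved stays moved. The work goes in short steps, Python scripts to look and compute and a tool call to move; the robot and the scene stay as the last step left them, time stands still between calls to the robot, and variables do not carry over. Pictures are saved under pics/ and viewed, and the job is handed in when it is done.

Besides the shell and the picture viewer there is one more tool, called after ">>>" as name([rows], argument=value, ...), one row to a line, values as JSON. drive_tool: Moves the arm, as the interface text tells. Its arguments: {"type":"object","properties":{"motion":{"type":"array"}},"required":["motion"]}

```bash
mkdir -p pics; python3 - <<'E'
from workcell import arm
import cv2,numpy as np
for n in ["scene","side","wrist"]:
    c=arm.camera(n); cv2.imwrite(f"pics/{n}0.png",c["frame"][:,:,::-1]); np.savez(f"pics/{n}0.npz",**c)
    print(n,c["mtx"].tolist(),np.round(c["pose"],4).tolist(),[k for k in c])
print(arm.sense())
E
```

```text
scene [[354.6771813071836, 0.0, 251.46063967141433], [0.0, 354.6771813071836, 191.59996663281768], [0.0, 0.0, 1.0]] [[0.6911, -0.5967, 0.4079, 0.8298], [0.7227, 0.5808, -0.3748, -0.2113], [-0.0133, 0.5538, 0.8326, 0.6454], [0.0, 0.0, 0.0, 1.0]] ['frame', 'mtx', 'pose']
side [[366.4110373835336, 0.0, 252.73869649125209], [0.0, 366.4110373835336, 186.18488342172083], [0.0, 0.0, 1.0]] [[-0.8064, 0.3613, -0.4682, 0.2756], [-0.5914, -0.4961, 0.6357, 0.4832], [-0.0025, 0.7895, 0.6137, 0.4844], [0.0, 0.0, 0.0, 1.0]] ['frame', 'mtx', 'pose']
wrist [[297.3186396354542, 0.0, 259.20788357275666], [0.0, 297.3186396354542, 193.66637654960311], [0.0, 0.0, 1.0]] [[1.0, -0.0026, 0.0022, 0.574], [0.0019, 0.9532, 0.3024, 0.0773], [-0.0029, -0.3024, 0.9532, 0.3739], [0.0, 0.0, 0.0, 1.0]] ['frame', 'mtx', 'pose']
{'clock': 0.15, 'joint_positions': array([-1.20988843e-01,  2.76474608e-01,  1.50583275e+00,  1.18926276e-05,
        1.36072734e+00, -1.21032509e-01]), 'dq': array([-5.31013254e-04, -2.65090223e-03, -5.60464572e-03,  3.53037123e-04,
        2.69549527e-05,  7.01552665e-04]), 'effort': array([ 9.65923646e-04, -4.17143512e+01, -2.46032345e+01, -1.26433165e-04,
        7.58384820e-03, -3.43765259e-05]), 'position': array([5.74603384e-01, 5.35184419e-05, 2.30628065e-01]), 'tool_rot': array([ 7.07092039e-01,  7.07121156e-01, -4.39989087e-04, -5.71243681e-04]), 'wrist_force': array([-0.08065113,  0.07715461, -0.48047409]), 'torque': array([ 0.02357014, -0.01002807,  0.06566699]), 'finger_gap': 0.0857583744594418}
```

View pics/scene0.png

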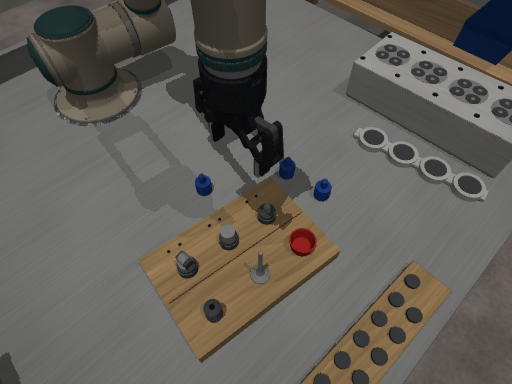

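View pics/side0.png

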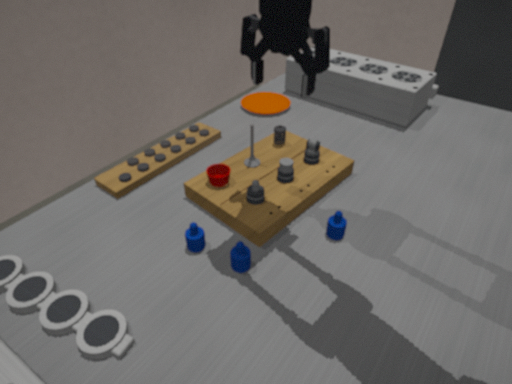

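View pics/wrist0.png

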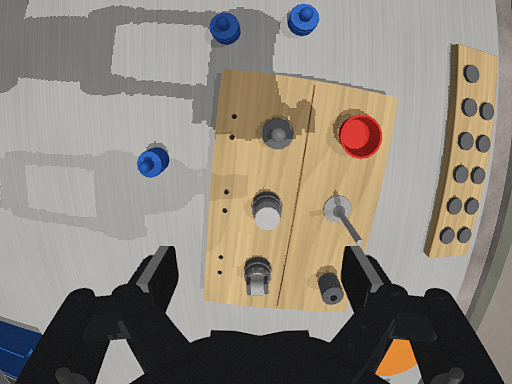

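Scene picture: ball tappet at about (267,212), flat at (228,235) and roller at (186,262). The valve is at (260,270), the spring at (213,310) and the cup at (302,241). The three blue look-alikes are off the board at (203,184), (287,167) and (322,189). I'll enlarge these.

```bash
python3 - <<'E'
import cv2
for n,(x,y,w,h) in {"scene":(160,190,130,95),"side":(230,120,110,90),"wrist":(215,95,100,210)}.items():
    f=cv2.imread(f"pics/{n}0.png")[y:y+h,x:x+w]; s=6 if n!="wrist" else 2.8
    s= 6 if n!="wrist" else 2.8
    cv2.imwrite(f"pics/{n}0c.png",cv2.resize(f,None,fx=s,fy=s,interpolation=cv2.INTER_CUBIC))
E
```

```text
(no output)
```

View pics/scene0c.png

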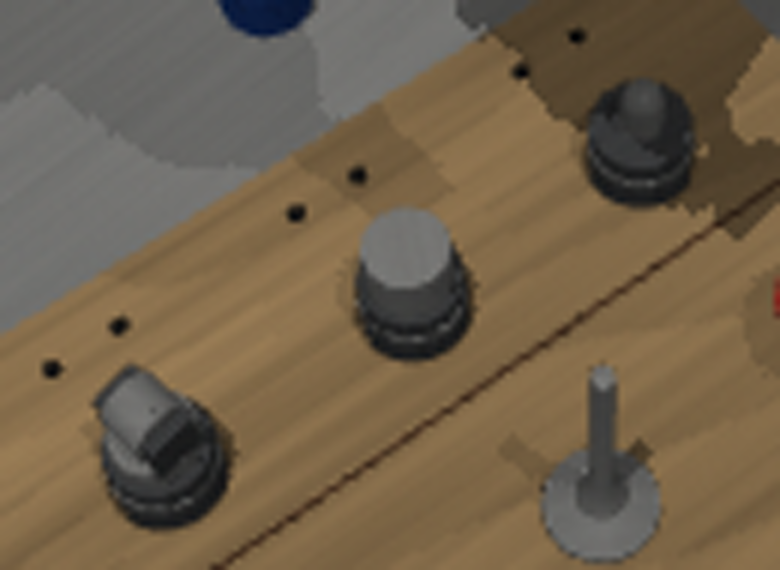

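View pics/side0c.png

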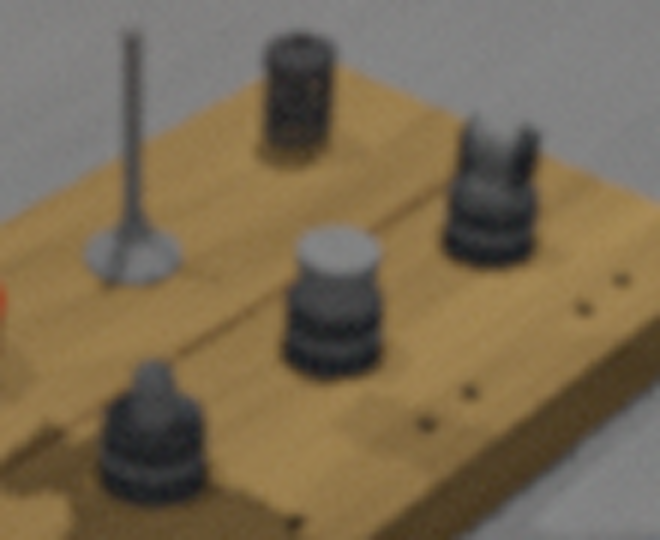

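View pics/wrist0c.png

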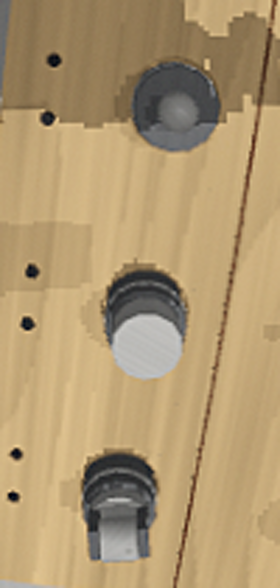

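```bash
cat > h.py <<'E'
import numpy as np
def ray(c,uv,fish):
    K=c["mtx"];P=c["pose"];x=(uv[0]-K[0,2])/K[0,0];y=(uv[1]-K[1,2])/K[1,1]
    if fish:
        r=np.hypot(x,y);d=np.array([np.sin(r)*x/r,-np.sin(r)*y/r,-np.cos(r)])
    else: d=np.array([x,-y,-1.])
    return P[:3,3],P[:3,:3]@d
def atz(c,uv,fish,z):
    o,d=ray(c,uv,fish);return o+d*(z-o[2])/d[2]
def proj(c,p,fish):
    K=c["mtx"];P=c["pose"];q=P[:3,:3].T@(np.asarray(p)-P[:3,3]);v=np.array([q[0],-q[1],-q[2]])
    if fish:
        t=np.arctan2(np.hypot(v[0],v[1]),v[2]);s=np.hypot(v[0],v[1]);w=v[:2]/s*t
    else: w=v[:2]/v[2]
    return w*K[0,0]+K[:2,2]
E
python3 - <<'E'
import numpy as np
from h import *
C={n:dict(np.load(f"pics/{n}0.npz")) for n in("scene","side","wrist")}
O={"scene":(160,190,6),"side":(230,120,6),"wrist":(215,95,2.8)}
M={"flat":(.076,dict(scene=(405,250),side=(339,251),wrist=(146,345))),
"ball":(.071,dict(scene=(645,100),side=(153,378),wrist=(179,112))),
"roller":(.078,dict(scene=(148,412),side=(500,138),wrist=(121,523)))}
for k,(z,m) in M.items():
    for n,p in m.items():
        ox,oy,s=O[n];uv=((p[0]+.5)/s-.5+ox,(p[1]+.5)/s-.5+oy)
        print(k,n,np.round(atz(C[n],uv,n=="wrist",z)*1000,1))
E
```

```text
flat scene [582.1 -45.5  76. ]
flat side [581.1 -43.6  76. ]
flat wrist [581.6 -44.7  76. ]
ball scene [593.1  45.5  71. ]
ball side [593.9  43.5  71. ]
ball wrist [593.   44.3  71. ]
roller scene [ 570.6 -133.1   78. ]
roller side [ 571.5 -135.5   78. ]
roller wrist [ 572.  -126.3   78. ]
```

The three views agree on flat (581.6,-44.6) and ball (593.3,44.4). They are 89.8 mm apart against the 90 mm given. The roller's height level is harder to read, but extending the row puts it at (570,-134), which matches scene and side. Candidates: flat (228,232), roller (184,258), ball (267,206). Rejected: the blue ones, valve and spring. First I'll close the jaws and go above the flat one.

>>> drive_tool([
  {"slide": [-15,2,0],"spin": 0,"jaw": 0},
  {"slide": [-15,2,0],"spin": 0,"jaw": 0},
  {"slide": [-14.6,3,0],"spin": 0,"jaw": 0},
  {"slide": [0,0,30],"spin": 0,"jaw": 0},
  {"slide": [0,0,40],"spin": 0,"jaw": 0},
  {"slide": [0,0,30],"spin": 0,"jaw": 0},
  {"slide": [0,0,20],"spin": 0,"jaw": 0},
  {"slide": [0,0,0],"spin": 0,"jaw": 0},
])

```text
clock: 0.95
position: [0.5798, -0.0456, 0.1081]
tool_rot: [0.708, 0.707, -0.002, -0.003]
wrist_force: [-0.2, -0.9, -0.7]
finger_gap: -0.0001
```

```bash
python3 - <<'E'
from workcell import arm
import cv2,numpy as np
a=[arm.camera("scene"),arm.camera("wrist"),arm.camera("side")]
for n,c in zip("swd",a):cv2.imwrite(f"pics/{n}1.png",c["frame"][:,:,::-1])
f=[c["frame"][:,:,::-1] for c in a]
x=cv2.resize(f[0][150:300,150:300],(400,400),interpolation=cv2.INTER_CUBIC);y=cv2.resize(f[2][80:230,200:350],(400,400),interpolation=cv2.INTER_CUBIC)
cv2.imwrite("pics/m1.png",np.hstack([x,y]))
print(arm.sense())
E
```

```text
{'clock': 1.1, 'joint_positions': array([-1.96860016e-01,  3.77925838e-01,  1.66462160e+00, -1.01216526e-04,
        1.09686302e+00, -1.96058534e-01]), 'dq': array([ 0.006829  , -0.01501193, -0.00978887, -0.00073795, -0.00267735,
        0.00171837]), 'effort': array([-7.88617088e-02, -4.34479916e+01, -2.07203150e+01, -6.10066520e-03,
        5.27634309e-02, -3.38091944e-03]), 'position': array([ 0.58315652, -0.04557319,  0.11239389]), 'tool_rot': array([7.07373378e-01, 7.06839240e-01, 5.68616395e-04, 9.32307655e-04]), 'wrist_force': array([ 0.04444537, -0.78566837,  0.71531338]), 'torque': array([ 0.03366741, -0.02215453,  0.01789172]), 'finger_gap': -0.00036391289487586566}
```

View pics/m1.png

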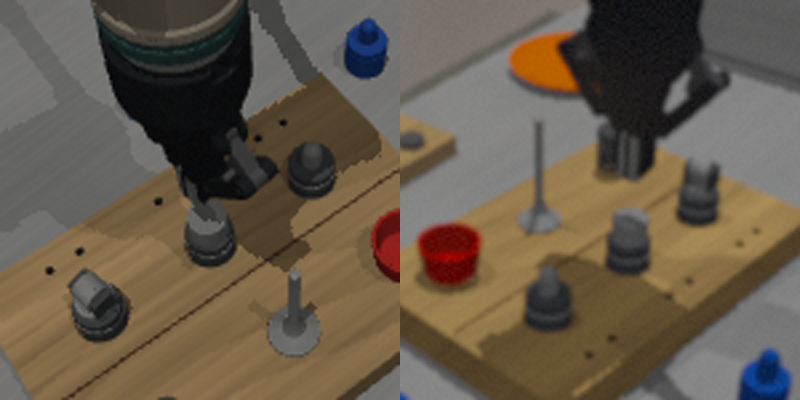

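View pics/w1.png

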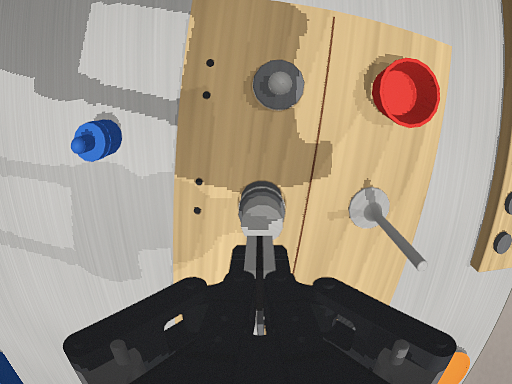

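```bash
python3 - <<'E'
from workcell import arm
import numpy as np
from h import *
c=dict(np.load("pics/wrist0.npz")); s=dict(np.load("pics/scene0.npz"))
print(atz(c,(336,207),1,.037), atz(s,(160+602/6,190+375/6),0,.13))
for i in range(3):
    print(arm.sense()["position"],arm.sense()["wrist_force"])
E
```

```text
[ 0.66805803 -0.04663292  0.037     ] [ 0.66976093 -0.04848226  0.13      ]
[ 0.58315652 -0.04557319  0.11239389] [ 0.04444537 -0.78566837  0.71531338]
[ 0.58315652 -0.04557319  0.11239389] [ 0.04444537 -0.78566837  0.71531338]
[ 0.58315652 -0.04557319  0.11239389] [ 0.04444537 -0.78566837  0.71531338]
```

>>> drive_tool([
  {"slide": [0,0,10],"spin": 0,"jaw": 0},
  {"slide": [0,0,8],"spin": 0,"jaw": 0},
  {"slide": [0,0,4],"spin": 0,"jaw": 0},
  {"slide": [0,0,3],"spin": 0,"jaw": 0},
  {"slide": [0,0,0],"spin": 0,"jaw": 0},
  {"slide": [0,0,0],"spin": 0,"jaw": 0},
  {"slide": [0,0,0],"spin": 0,"jaw": 0},
  {"slide": [0,0,0],"spin": 0,"jaw": 0},
])

```text
clock: 1.9
position: [0.5823, -0.0446, 0.0866]
tool_rot: [0.707, 0.707, 0.0, 0.0]
wrist_force: [0.3, -0.3, 0.1]
finger_gap: 0.0001
```

>>> drive_tool([
  {"slide": [0,0,4],"spin": 0,"jaw": 0},
  {"slide": [0,0,3],"spin": 0,"jaw": 0},
  {"slide": [0,0,2],"spin": 0,"jaw": 0},
  {"slide": [0,0,2],"spin": 0,"jaw": 0},
  {"slide": [0,0,2],"spin": 0,"jaw": 0},
  {"slide": [0,0,1],"spin": 0,"jaw": 0},
  {"slide": [0,0,0],"spin": 0,"jaw": 0},
  {"slide": [0,0,0],"spin": 0,"jaw": 0},
])

```text
clock: 2.7
position: [0.5819, -0.0446, 0.0722]
tool_rot: [0.707, 0.707, -0.0, -0.0]
wrist_force: [-1.0, 0.5, 1.0]
finger_gap: -0.0001
```

>>> drive_tool([
  {"slide": [0,0,1],"spin": 0,"jaw": 0},
  {"slide": [0,0,1],"spin": 0,"jaw": 0},
  {"slide": [0,0,1],"spin": 0,"jaw": 0},
  {"slide": [0,0,1],"spin": 0,"jaw": 0},
  {"slide": [0,0,1],"spin": 0,"jaw": 0},
  {"slide": [0,0,1],"spin": 0,"jaw": 0},
  {"slide": [0,0,0.5],"spin": 0,"jaw": 0},
  {"slide": [0,0,0],"spin": 0,"jaw": 0},
])

```text
clock: 3.5
position: [0.582, -0.0446, 0.0656]
tool_rot: [0.707, 0.707, -0.0, -0.0]
wrist_force: [-0.5, -0.6, 3.1]
finger_gap: -0.0
```

```bash
python3 - <<'E'
from workcell import arm
import cv2,numpy as np
a=[arm.camera("scene"),arm.camera("side")]
f=[c["frame"][:,:,::-1] for c in a]
x=cv2.resize(f[0][200:275,190:265],(400,400),interpolation=cv2.INTER_CUBIC);y=cv2.resize(f[1][125:200,250:325],(400,400),interpolation=cv2.INTER_CUBIC)
cv2.imwrite("pics/m2.png",np.hstack([x,y]))
s=arm.sense();print(s["position"],s["wrist_force"],s["torque"])
E
```

```text
[ 0.58234581 -0.04468986  0.06564731] [ 0.80849426 -0.19012953  0.26098409] [-0.0079788   0.01252493  0.02641502]
```

View pics/m2.png

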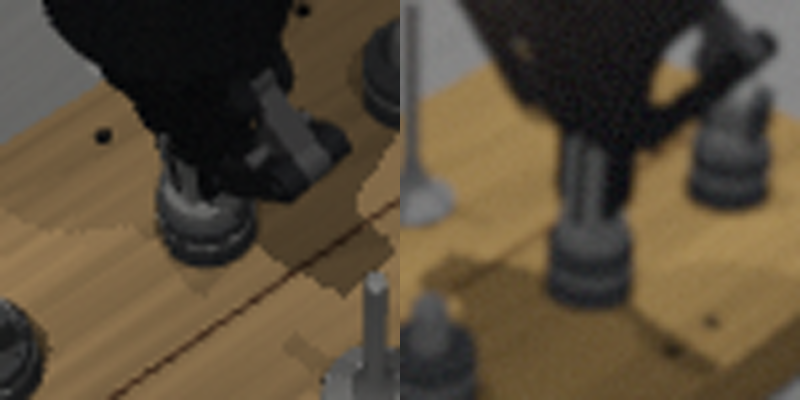

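The fingers are on the flat top and the plunger is about 11 mm down. I'll go a little further to feel the stop.

>>> drive_tool([
  {"slide": [0,0,0.5],"spin": 0,"jaw": 0},
  {"slide": [0,0,0.5],"spin": 0,"jaw": 0},
  {"slide": [0,0,0.5],"spin": 0,"jaw": 0},
  {"slide": [0,0,0.5],"spin": 0,"jaw": 0},
  {"slide": [0,0,0],"spin": 0,"jaw": 0},
  {"slide": [0,0,0],"spin": 0,"jaw": 0},
  {"slide": [0,0,0],"spin": 0,"jaw": 0},
  {"slide": [0,0,0],"spin": 0,"jaw": 0},
])

```text
clock: 4.4
position: [0.5825, -0.0447, 0.0646]
tool_rot: [0.707, 0.707, 0.0, 0.001]
wrist_force: [-1.5, -0.7, 7.1]
finger_gap: 0.0
```

The stop is reached at 7.1 N. Now I'll lift and go above the roller.

>>> drive_tool([
  {"slide": [0,0,-5],"spin": 0,"jaw": 0},
  {"slide": [0,0,-20],"spin": 0,"jaw": 0},
  {"slide": [0,0,-25],"spin": 0,"jaw": 0},
  {"slide": [0,0,-10],"spin": 0,"jaw": 0},
  {"slide": [-29,-4,0],"spin": 0,"jaw": 0},
  {"slide": [-30,-4,0],"spin": 0,"jaw": 0},
  {"slide": [-30,-4,0],"spin": 0,"jaw": 0},
  {"slide": [0,0,0],"spin": 0,"jaw": 0},
])

```text
clock: 5.2
position: [0.5697, -0.1369, 0.1233]
tool_rot: [0.708, 0.706, -0.001, 0.001]
wrist_force: [0.0, 0.3, 0.1]
finger_gap: 0.0003
```

```bash
python3 - <<'E'
from workcell import arm
import cv2,numpy as np
a=[arm.camera("scene"),arm.camera("side"),arm.camera("wrist")]
f=[c["frame"][:,:,::-1] for c in a]
R=lambda x:cv2.resize(x,(400,300),interpolation=cv2.INTER_CUBIC)
cv2.imwrite("pics/m3.png",np.vstack([np.hstack([R(f[0][200:290,150:270]),R(f[1][110:200,240:360])]),np.hstack([R(f[2]),R(f[2][100:250,160:360])])]))
s=arm.sense();print(s["position"],s["wrist_force"])
np.savez("pics/w3.npz",**a[2])
E
```

```text
[ 0.5697831  -0.13316269  0.12335891] [ 0.01550206  0.12437057 -0.83969623]
```

View pics/m3.png

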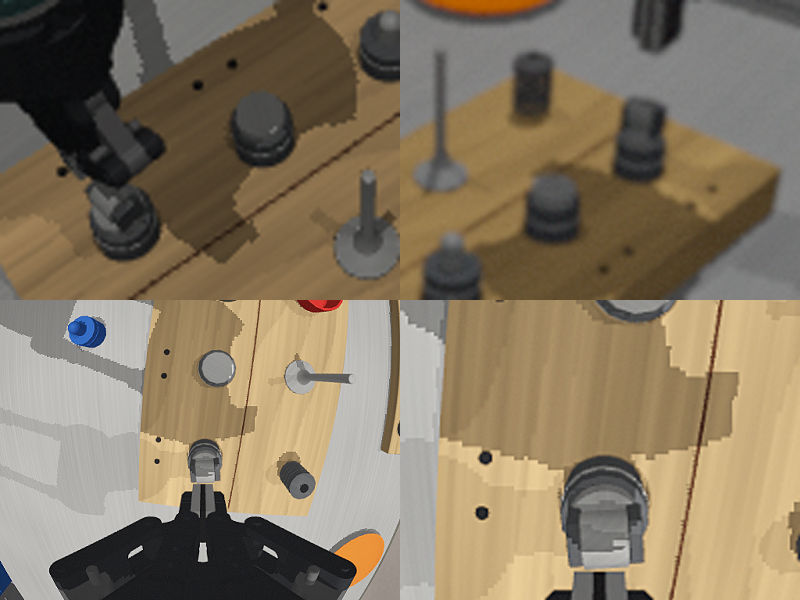

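```bash
python3 - <<'E'
import cv2,numpy as np
from h import *
c=dict(np.load("pics/w3.npz"));s=dict(np.load("pics/scene0.npz"))
def draw(im,c,fish,ox,oy,k):
    for z,r,col in((.057,.017,(0,255,0)),(.037,.0185,(255,0,0)),(.0885,.001,(0,0,255))):
        for t in np.linspace(0,6.283,60):
            p=proj(c,(.5702+r*np.cos(t),-.134+r*np.sin(t),z),fish)
            cv2.circle(im,(int((p[0]+.5-ox)*k),int((p[1]+.5-oy)*k)),1,col,-1)
f=c["frame"][160:240,220:310,::-1];a=cv2.resize(f,None,fx=5,fy=5,interpolation=cv2.INTER_CUBIC);draw(a,c,1,220,160,5)
f=s["frame"][235:285,165:215,::-1];b=cv2.resize(f,None,fx=7,fy=7,interpolation=cv2.INTER_CUBIC);draw(b,s,0,165,235,7)
b=np.vstack([b,np.zeros((50,350,3),np.uint8)])
cv2.imwrite("pics/m4.png",np.hstack([a,b]))
E
```

```text
(no output)
```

View pics/m4.png

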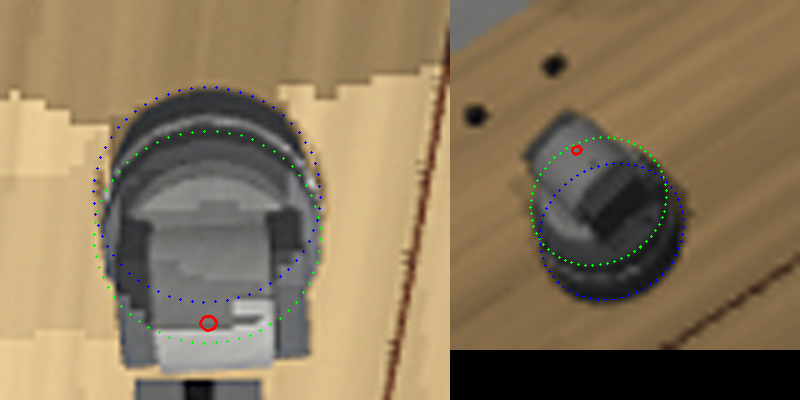

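The roller prediction fits both views within about 1 mm. I'll descend to just above it.

>>> drive_tool([
  {"slide": [-0.8,1,8],"spin": 0,"jaw": 0},
  {"slide": [0,0,10],"spin": 0,"jaw": 0},
  {"slide": [0,0,7],"spin": 0,"jaw": 0},
  {"slide": [0,0,4],"spin": 0,"jaw": 0},
  {"slide": [0,0,2],"spin": 0,"jaw": 0},
  {"slide": [0,0,0],"spin": 0,"jaw": 0},
  {"slide": [0,0,0],"spin": 0,"jaw": 0},
  {"slide": [0,0,0],"spin": 0,"jaw": 0},
])

```text
clock: 6.15
position: [0.5713, -0.1345, 0.0932]
tool_rot: [0.707, 0.707, 0.0, 0.0]
wrist_force: [0.1, -0.9, 0.1]
finger_gap: -0.0006
```

>>> drive_tool([
  {"slide": [0,0,2],"spin": 0,"jaw": 0},
  {"slide": [0,0,2],"spin": 0,"jaw": 0},
  {"slide": [0,0,1.5],"spin": 0,"jaw": 0},
  {"slide": [0,0,1.5],"spin": 0,"jaw": 0},
  {"slide": [0,0,1.5],"spin": 0,"jaw": 0},
  {"slide": [0,0,1.5],"spin": 0,"jaw": 0},
  {"slide": [0,0,0],"spin": 0,"jaw": 0},
  {"slide": [0,0,0],"spin": 0,"jaw": 0},
])

```text
clock: 6.95
position: [0.571, -0.1344, 0.0827]
tool_rot: [0.707, 0.707, -0.0, -0.0]
wrist_force: [-0.7, -0.0, 1.9]
finger_gap: -0.0001
```

>>> drive_tool([
  {"slide": [0,0,1],"spin": 0,"jaw": 0},
  {"slide": [0,0,1],"spin": 0,"jaw": 0},
  {"slide": [0,0,1],"spin": 0,"jaw": 0},
  {"slide": [0,0,1],"spin": 0,"jaw": 0},
  {"slide": [0,0,1],"spin": 0,"jaw": 0},
  {"slide": [0,0,0.5],"spin": 0,"jaw": 0},
  {"slide": [0,0,0],"spin": 0,"jaw": 0},
  {"slide": [0,0,0],"spin": 0,"jaw": 0},
])

```text
clock: 7.75
position: [0.571, -0.1344, 0.0772]
tool_rot: [0.707, 0.707, -0.0, -0.0]
wrist_force: [-0.1, -0.3, 0.5]
finger_gap: -0.0002
```

```bash
python3 - <<'E'
from workcell import arm
import cv2,numpy as np
a=[arm.camera("scene"),arm.camera("side")]
f=[c["frame"][:,:,::-1] for c in a]
R=lambda x:cv2.resize(x,(400,300),interpolation=cv2.INTER_CUBIC)
cv2.imwrite("pics/m5.png",np.hstack([R(f[0][200:290,150:270]),R(f[1][110:200,240:360])]))
s=arm.sense();print(s["position"],s["wrist_force"])
E
```

```text
[ 0.57102222 -0.13441709  0.0772065 ] [-0.31288814 -0.67612474  1.21987561]
```

View pics/m5.png

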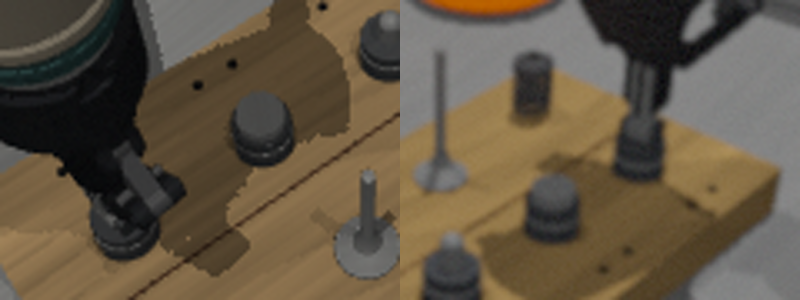

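The tool sits on the roller, pressed to about 11.8 mm. I'll feel for the stop.

>>> drive_tool([
  {"slide": [0,0,0.5],"spin": 0,"jaw": 0},
  {"slide": [0,0,0.5],"spin": 0,"jaw": 0},
  {"slide": [0,0,0.5],"spin": 0,"jaw": 0},
  {"slide": [0,0,0],"spin": 0,"jaw": 0},
  {"slide": [0,0,0],"spin": 0,"jaw": 0},
  {"slide": [0,0,0],"spin": 0,"jaw": 0},
  {"slide": [0,0,0],"spin": 0,"jaw": 0},
  {"slide": [0,0,0],"spin": 0,"jaw": 0},
])

```text
clock: 8.65
position: [0.5712, -0.1344, 0.0765]
tool_rot: [0.707, 0.707, 0.0, 0.0]
wrist_force: [-1.4, -0.2, 5.7]
finger_gap: -0.0001
```

Stop felt at 5.7 N. Now to the ball: +178.8 along tool x and +22.1 along tool y.

>>> drive_tool([
  {"slide": [0,0,-5],"spin": 0,"jaw": 0},
  {"slide": [0,0,-20],"spin": 0,"jaw": 0},
  {"slide": [0,0,-25],"spin": 0,"jaw": 0},
  {"slide": [0,0,0],"spin": 0,"jaw": 0},
  {"slide": [20,3,0],"spin": 0,"jaw": 0},
  {"slide": [25,3,0],"spin": 0,"jaw": 0},
  {"slide": [25,3,0],"spin": 0,"jaw": 0},
  {"slide": [25,3,0],"spin": 0,"jaw": 0},
])

```text
clock: 9.45
position: [0.5826, -0.0385, 0.1248]
tool_rot: [0.707, 0.707, -0.0, -0.001]
wrist_force: [-0.6, 0.0, 0.7]
finger_gap: 0.0001
```

>>> drive_tool([
  {"slide": [25,3,0],"spin": 0,"jaw": 0},
  {"slide": [25,3,0],"spin": 0,"jaw": 0},
  {"slide": [20,3,0],"spin": 0,"jaw": 0},
  {"slide": [13.8,1,0],"spin": 0,"jaw": 0},
  {"slide": [0,0,0],"spin": 0,"jaw": 0},
  {"slide": [0,0,0],"spin": 0,"jaw": 0},
  {"slide": [0,0,0],"spin": 0,"jaw": 0},
  {"slide": [0,0,0],"spin": 0,"jaw": 0},
])

```text
clock: 10.25
position: [0.593, 0.0434, 0.1258]
tool_rot: [0.708, 0.707, -0.0, 0.0]
wrist_force: [-0.1, -0.4, -0.0]
finger_gap: -0.0001
```

```bash
python3 - <<'E'
from workcell import arm
import cv2,numpy as np
from h import *
N=["scene","side","wrist"]
a=[arm.camera(n) for n in N]
f=[c["frame"][:,:,::-1].copy() for c in a]
P=(.5933,.0444)
def crop(i,x,y,w,h,mark):
    im=cv2.resize(f[i][y:y+h,x:x+w],(400,300),interpolation=cv2.INTER_CUBIC);k=400/w
    if mark:
      for z,r,col in((.057,.017,(0,255,0)),(.071,.007,(0,0,255))):
        for t in np.linspace(0,6.283,40):
            p=proj(a[i],(P[0]+r*np.cos(t),P[1]+r*np.sin(t),z),i==2)
            cv2.circle(im,(int((p[0]+.5-x)*k),int((p[1]+.5-y)*k)),1,col,-1)
    return im
cv2.imwrite("pics/m6.png",np.vstack([np.hstack([crop(0,160,190,120,90,0),crop(1,230,130,120,90,0)]),np.hstack([crop(2,200,145,120,90,1),crop(2,0,0,512,384,0)])]))
s=arm.sense();print(s["position"],s["wrist_force"])
E
```

```text
[0.59306222 0.0437361  0.1258999 ] [-0.29712858 -0.86830453 -0.4781319 ]
```

View pics/m6.png

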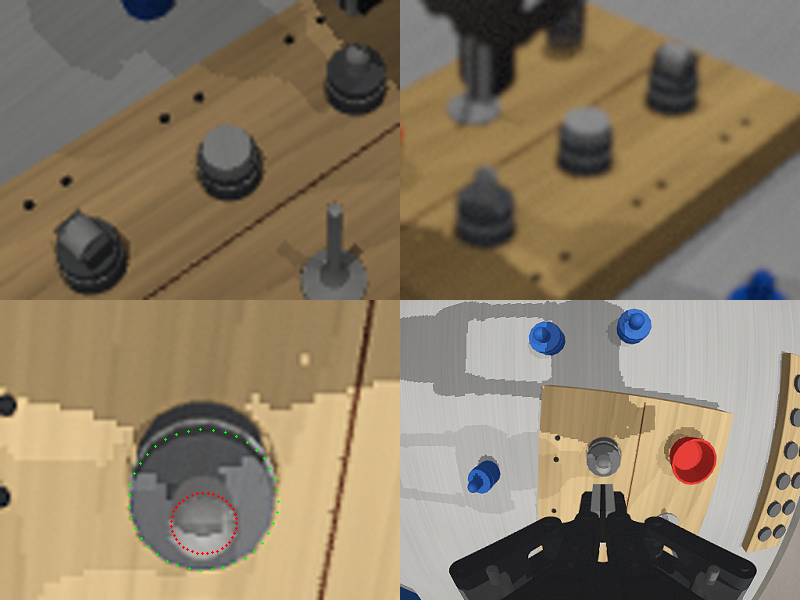

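The overlay fits the ball tappet closely, and flat and roller both show as down. Descending.

>>> drive_tool([
  {"slide": [0.7,0.2,10],"spin": 0,"jaw": 0},
  {"slide": [0,0,12],"spin": 0,"jaw": 0},
  {"slide": [0,0,10],"spin": 0,"jaw": 0},
  {"slide": [0,0,6],"spin": 0,"jaw": 0},
  {"slide": [0,0,4],"spin": 0,"jaw": 0},
  {"slide": [0,0,0],"spin": 0,"jaw": 0},
  {"slide": [0,0,0],"spin": 0,"jaw": 0},
  {"slide": [0,0,0],"spin": 0,"jaw": 0},
])

```text
clock: 11.2
position: [0.5936, 0.0451, 0.0843]
tool_rot: [0.707, 0.707, 0.0, 0.0]
wrist_force: [0.6, 0.4, 0.1]
finger_gap: 0.0003
```

>>> drive_tool([
  {"slide": [0,0,2],"spin": 0,"jaw": 0},
  {"slide": [0,0,2],"spin": 0,"jaw": 0},
  {"slide": [0,0,1.5],"spin": 0,"jaw": 0},
  {"slide": [0,0,1.5],"spin": 0,"jaw": 0},
  {"slide": [0,0,1.5],"spin": 0,"jaw": 0},
  {"slide": [0,0,1.5],"spin": 0,"jaw": 0},
  {"slide": [0,0,0],"spin": 0,"jaw": 0},
  {"slide": [0,0,0],"spin": 0,"jaw": 0},
])

```text
clock: 12.0
position: [0.5933, 0.0451, 0.0738]
tool_rot: [0.707, 0.707, 0.0, 0.0]
wrist_force: [-0.5, -0.1, 1.4]
finger_gap: 0.0
```

>>> drive_tool([
  {"slide": [0,0,1],"spin": 0,"jaw": 0},
  {"slide": [0,0,1],"spin": 0,"jaw": 0},
  {"slide": [0,0,1],"spin": 0,"jaw": 0},
  {"slide": [0,0,1],"spin": 0,"jaw": 0},
  {"slide": [0,0,1],"spin": 0,"jaw": 0},
  {"slide": [0,0,1],"spin": 0,"jaw": 0},
  {"slide": [0,0,0],"spin": 0,"jaw": 0},
  {"slide": [0,0,0],"spin": 0,"jaw": 0},
])

```text
clock: 12.8
position: [0.5932, 0.0451, 0.0677]
tool_rot: [0.707, 0.707, -0.0, -0.0]
wrist_force: [0.4, 0.0, 1.0]
finger_gap: -0.0002
```

>>> drive_tool([
  {"slide": [0,0,0.5],"spin": 0,"jaw": 0},
  {"slide": [0,0,0.5],"spin": 0,"jaw": 0},
  {"slide": [0,0,0.5],"spin": 0,"jaw": 0},
  {"slide": [0,0,0.5],"spin": 0,"jaw": 0},
  {"slide": [0,0,0],"spin": 0,"jaw": 0},
  {"slide": [0,0,0],"spin": 0,"jaw": 0},
  {"slide": [0,0,0],"spin": 0,"jaw": 0},
  {"slide": [0,0,0],"spin": 0,"jaw": 0},
])

```text
clock: 13.6
position: [0.5933, 0.0451, 0.0664]
tool_rot: [0.707, 0.707, 0.0, 0.0]
wrist_force: [-1.7, 0.3, 5.3]
finger_gap: 0.0002
```

Stop felt at 5.3 N. Retreating straight up.

>>> drive_tool([
  {"slide": [0,0,-5],"spin": 0,"jaw": 0},
  {"slide": [0,0,-15],"spin": 0,"jaw": 0},
  {"slide": [0,0,-30],"spin": 0,"jaw": 0},
  {"slide": [0,0,-30],"spin": 0,"jaw": 0},
  {"slide": [0,0,-30],"spin": 0,"jaw": 0},
  {"slide": [0,0,-20],"spin": 0,"jaw": 0},
  {"slide": [0,0,0],"spin": 0,"jaw": 0},
  {"slide": [0,0,0],"spin": 0,"jaw": 0},
])

```text
clock: 14.4
position: [0.593, 0.0451, 0.1954]
tool_rot: [0.707, 0.707, -0.0, -0.0]
wrist_force: [-0.3, 0.1, 0.3]
finger_gap: 0.0001
```

```bash
python3 - <<'E'
from workcell import arm
import cv2,numpy as np
f=[arm.camera(n)["frame"][:,:,::-1] for n in ("scene","side")]
R=lambda x:cv2.resize(x,(400,300),interpolation=cv2.INTER_CUBIC)
p=[cv2.imread("pics/scene0.png"),cv2.imread("pics/side0.png")]
q=lambda f:np.hstack([R(f[0][185:335,150:350]),R(f[1][110:215,190:330+0])])
cv2.imwrite("pics/m7.png",np.vstack([q(p),q(f)]))
s=arm.sense();print(s["position"],s["wrist_force"])
E
```

```text
[0.59218871 0.0450954  0.19408377] [ 0.6864935  -0.43267327 -1.05530744]
```

View pics/m7.png

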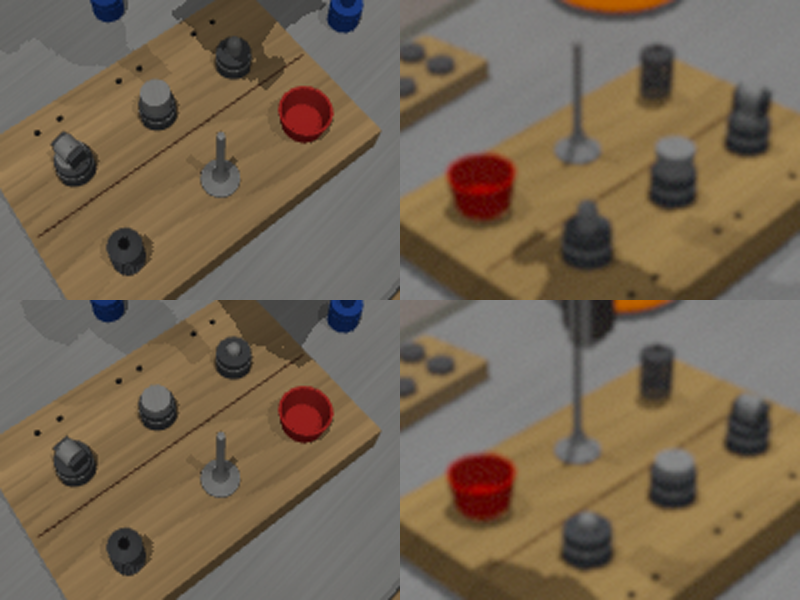

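All three plungers are clearly lower than at the start. The bodies, valve, spring and cup have not moved.

```bash
python3 -c "
from workcell import arm
print(arm.finish_job())"
```

```text
the job is handed in; nothing more can be done
None
```

I pressed the flat, roller and ball plungers down in that order, using the closed fingertips, and handed the job in at about 14.5 s.

- **Depth and force:** With the fingertips still pressing, the tool was 12.4 mm (flat), 12.5 mm (roller) and 12.6 mm (ball) below the fully-up heights. The wrist read 7.1, 5.7 and 5.3 N there, so each plunger was at its stop or within a fraction of a millimetre. Those are the highest forces I saw, but I only read force at the end of each move, not throughout.
- **After the arm withdrew:** Before-and-after pictures from the scene and side cameras show all three plungers down. The tappets are upright in their wells, and the valve, spring and cup look unmoved. The arm ended clear of everything.
- **One disagreement:** My first wrist-camera reading of the roller was about 7 mm off in y, because I picked its visible side face instead of its middle. I used the position from the 90 mm well spacing instead, which scene and side supported, and an overlay check matched to about 1 mm.

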